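# Hang the brass slotted weight crosswise on the weight hanger

### The job

Hang the brass slotted disc on the weight hanger: slide its slot fully onto the stem and let it lie flat on top of the steel disc already there, with its slot turned crosswise (a quarter turn, either way) to the steel disc's slot so that neither can slide off. Leave the steel disc on the hanger and the red disc where it lies, and let go of everything.

Things in the scene. Friction and masses are not known exactly. Their poses are not given: they have to be found in the camera images.
- hanger: Weight hanger, fixed upright: grey square foot 64 mm wide, 14 mm high; neck; dark steel load dish of diameter 68 mm, its top 58 mm above the counter; thin steel stem of diameter 7 mm; black knob of diameter 28 mm, 110 to 126 mm above the counter, too wide for the slots: discs go on sideways below it. Origin: on the stem's axis at counter height; z up. Oven fronts rise from x = 0.52 m behind.
- disc_steel: Bare grey steel slotted disc lying loose on the hanger's dish, its top 74 mm above the counter; diameter 66 mm, 16 mm thick, 0.3 kg. Its slot, 20 mm wide, runs from the rim to the centre and ends in a half circle about the disc's axis. Origin: on the axis, at the underside; x points from the axis out through the slot's open mouth; z up.
- disc_brass: Brass (yellow metal) slotted disc, lying loose and flat on the counter: the one to hang. Diameter 66 mm, 16 mm thick, 0.24 to 0.4 kg; slot 20 mm wide, from the rim to a half circle about the axis. Origin: on the axis, at the underside; x points out through the slot's mouth, so it slides onto the stem along +x; z up. Hung home, its underside is 74 mm above the counter.
- disc_red: Red painted slotted disc lying loose and flat on the counter, a bystander that stays where it is; same shape, size and axes as the brass disc.

How it is judged:
At the end, for the whole second after the job is handed in: Brass disc at rest, flat within 7 deg on the steel disc, underside 70-78 mm above the counter, axis within 14 mm of the stem's; slots cross at 60 deg or more; steel disc on the dish (underside below 62 mm, within 14 mm of the stem's axis); red disc within 30 mm of its start (horizontal distance between each of disc_brass, disc_steel and hanger below 0.014 m and z of disc_brass in the frame of hanger between 0.07 and 0.078 m and angle between disc_brass's own z axis and vertical below 0.12 rad and angle between the x axis of disc_brass and the x axis of disc_steel, either way round above 1.05 rad and z of disc_steel in the frame of hanger below 0.062 m and linear speed of disc_brass below 0.02 m/s and distance of disc_red from where it was at the start of the episode below 0.03 m); the robot touches nothing.
It fails at once if the red disc is moved by more than 30 mm (distance of disc_red from where it was at the start of the episode above 0.03 m).
It fails at once if the steel disc leaves the hanger (horizontal distance between disc_steel and hanger above 0.03 m).
It also fails if it takes over 38 s, if anything falls off the work surface, if the arm or the gripper's body presses on something with over 40 N, if the wrist force passes 120 N, or if a joint passes its speed limit or range.

### The arm

A 6-joint arm with a two-finger parallel gripper is mounted at the origin on a cart in front of the work surface, level with it; the furniture and walls round the work are solid. World frame = base frame: x ahead of the robot, y to its left, z up, the work surface at z = 0. Lengths are in m, angles in rad, forces in N, time in s.
With the tool pointing down it reaches from about 0.25 to 0.775 m from the base axis. Payload 4 kg.
Tool frame: the origin (TCP) lies at the very end of the fingers, on their centre line; the grasp point (between the pads) lies 19 mm behind it; z points along the fingers, y is the line along which they close (so a half turn about z gives the same grasp; the last joint's range is limited). The gripper opens to 94 mm and grips with 3 to 60 N. Pads are 16 mm wide; open, the fingers measure 119 mm over their backs; the gripper's body (75 mm by 177 mm) begins 78 mm behind the grasp point.
Start: joints at [-1.239, 0.087, 1.371, -0, 1.684, -0.103], TCP at [0.232, -0.499, 0.176] pointing down, gripper open.
Joint ranges: [-3.1, 3.1], [-0.76, 2.03], [0.27, 2.55], [-1.08, 4.22], [0.17, 2.65], [-2.57, 2.57]. Speed limits (rad/s): [2.79, 2.79, 3.14, 3.14, 3.14, 3.14].

### API

Orientations are given as [roll, pitch, yaw] about the fixed x, y, z axes, in that order (R = Rz(yaw) Ry(pitch) Rx(roll)).
In Python, from bench import robot, vision gives the robot as it stands.
- The arm moves only by the shell command python3 -m crank 'ROWS'. ROWS is JSON, a list of rows, each a list of 3 entries, a list of its own where there are three numbers: the closure, from 0 (fully open) to 1 (shut), then the shift along the tool's x, y, z in m, then the turn, a rotation vector about the tool's x, y, z in degrees. A call has 1 to 8 rows; each row shifts and turns the commanded pose from where the row before left it, along the tool's axes as they then stand; what a row does not reach is not made up. A row lasts 1/10 s, in which the tool goes at most 50 mm and 8.59 degrees, less where a joint would pass 70% of its speed; a pose out of reach is approached as far as the arm can. A call with a gripper value outside its range is refused whole. The fingers move at their own pace and stop on an object; the grip force is fixed at half the most. Time passes only in rows, so rows that do not move let the fingers close. It gives the time, the measured TCP pose, the force, the opening and the grip force at its end, in the units of the state.
- robot.get_obs(): the state, without advancing time (a new reading comes with each control period).
- vision.snapshot(name): name is "scene" or "side" or "wrist"; returns a dict with "color" (420x560x3 uint8, red, green, blue), "z_map" (420x560 float32, m along the optical axis (not along the pixel's ray), 0 where there is no reading), "fx", "fy", "cx", "cy" (pixels), "R" (3x3) and "t" (3): a world point X has camera coordinates R X + t. Camera axes: x right, y down, z forward; pixel columns grow to the right and rows downward; lengths in m; the calibration is good to about 2 mm. A picture is of the moment at which its call begins.
- robot.close_job(): hands the job in; it is judged then, once.
The state is a dict: "time": time; "joint_positions": joint angles; "qvel": joint speeds; "joint_torque": joint torques, N m; "tool_pos": TCP position; "ee_rot": TCP orientation; "wrist_force": force on the tool from outside, world axes, zero at the start; "wrist_torque": the same for the moment, N m; "width": finger opening in m; "finger_force": force on a finger pad.
Only numpy, scipy, OpenCV 4.12 (cv2) and the standard library are available. Lean on these libraries where they do the work, as an engineer would, in place of code of your own. Each camera call takes 0.05 s, during which the arm holds its last target. There are 200 camera calls.

## Working session

There is one attempt and no reset: what is moved stays moved. The work goes in short steps, Python scripts to look and compute and a shell command to move; the robot and the scene stay as the last step left them, time stands still between calls to the robot, and variables do not carry over. Pictures are saved under pics/ and viewed, at most 10 in all, crops included, and the job is handed in when it is done.

```bash
ls; mkdir -p pics; python3 - <<'E'
from bench import robot, vision
import cv2,numpy as np
o=robot.get_obs(); print({k:np.round(v,3).tolist() for k,v in o.items()})
ims=[]
for n in("scene","side"):
    s=vision.snapshot(n); cv2.imwrite(f"pics/{n}0.png",s["color"][:,:,::-1]); np.savez(f"pics/{n}0.npz",**s)
    print(n,-s["R"].T@s["t"],s["fx"])
E
```

```text
pics
{'time': 0.0, 'joint_positions': [-1.239, 0.088, 1.372, -0.0, 1.684, -0.103], 'qvel': [-0.001, -0.001, 0.0, -0.001, 0.0, -0.0], 'joint_torque': [-0.002, -34.018, -30.243, 0.072, 0.033, -0.0], 'tool_pos': [0.231, -0.498, 0.175], 'ee_rot': [-3.139, -0.0, 0.435], 'wrist_force': [0.48, -0.477, 0.626], 'wrist_torque': [0.005, -0.026, 0.04], 'finger_force': 0.0, 'width': 0.094}
scene [0.20610166 0.44068483 0.71028395] 402.87277037327357
side [0.12337243 0.45127974 0.63284829] 487.3029060764502
```

View pics/scene0.png

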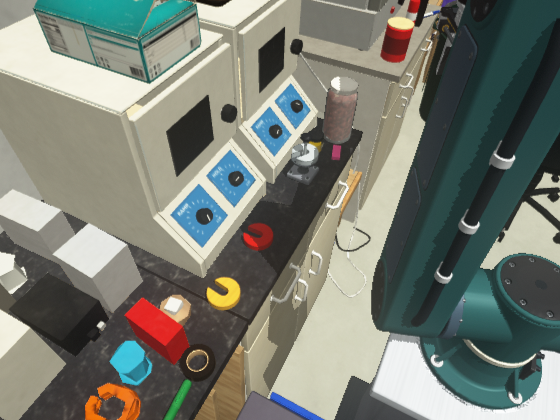

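View pics/side0.png

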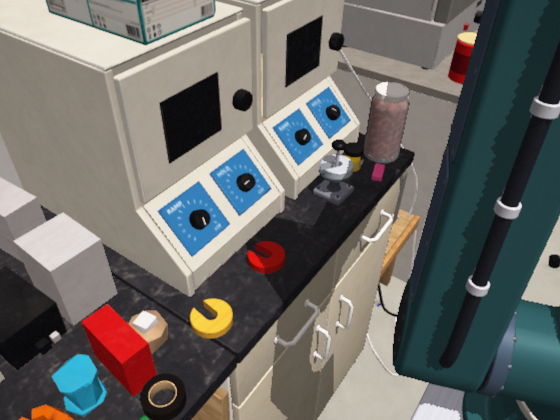

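The scene view shows the brass disc at (223,293), red at (257,237) and the hanger at (304,160). In the side view they are at (211,319), (266,257) and (337,170).

```bash
cat > h.py <<'E'
import numpy as np, cv2
def ray(s,uv,z):
    """world points of pixels uv cast onto the plane at height z"""
    uv=np.atleast_2d(np.asarray(uv,float)); R,t=s["R"],s["t"]; c=-R.T@t
    d=np.c_[(uv[:,0]-s["cx"])/s["fx"],(uv[:,1]-s["cy"])/s["fy"],np.ones(len(uv))]@R
    return c+d*((z-c[2])/d[:,2])[:,None]
def cloud(s):
    v,u=np.mgrid[0:420,0:560]; z=s["z_map"].astype(float)
    p=np.stack([(u-s["cx"])/s["fx"]*z,(v-s["cy"])/s["fy"]*z,z],-1)
    return (p-s["t"])@s["R"]
def disc(s,mask,ztop):
    """axis xy, slot direction from the contour cast on the top plane: circle via rim; slot from area-centroid offset"""
    n,l,st,ce=cv2.connectedComponentsWithStats(mask.astype(np.uint8)); i=1+st[1:,4].argmax()
    c=max(cv2.findContours((l==i).astype(np.uint8),cv2.RETR_EXTERNAL,cv2.CHAIN_APPROX_NONE)[0],key=len)[:,0]
    P=ray(s,c,ztop)[:,:2]
    (cx,cy),r=cv2.minEnclosingCircle((P*1000).astype(np.float32))
    v,u=np.nonzero(l==i); m=ray(s,np.c_[u,v],ztop)[:,:2].mean(0); ctr=np.array([cx,cy])/1000
    d=ctr-m
    return ctr,r,np.degrees(np.arctan2(d[1],d[0])),len(u),np.hypot(*d)*1000
E
python3 - <<'E'
from h import *
for n in("scene","side"):
    s=dict(np.load(f"pics/{n}0.npz")); hsv=cv2.cvtColor(s["color"],cv2.COLOR_RGB2HSV); C=cloud(s)
    H,S,V=[hsv[...,i].astype(int) for i in range(3)]
    ok=(S>150)&(V>90)&(C[...,2]<.03)&(C[...,2]>.011)
    b=ok&(H>18)&(H<32); r=ok&((H<8)|(H>172))
    yr=(C[...,1]<.2)&(C[...,1]>-.3)
    for nm,m in(("brass",b),("red",r)):
        m=m&yr;print(n,nm,[np.round(a,3) for a in disc(s,m,.016)], C[m].mean(0).round(3))
    w=slice(120,210),slice(280,370)
    Q=C[w].reshape(-1,3); k=(Q[:,2]>.066)&(Q[:,2]<.085)&(Q[:,0]<.5); print("steel top",k.sum(),Q[k].mean(0).round(3),Q[k].min(0).round(3),Q[k].max(0).round(3))
    k=(Q[:,2]>.105)&(Q[:,2]<.135)&(Q[:,0]<.5);print("knob",k.sum(),Q[k].mean(0).round(3),Q[k].min(0).round(3),Q[k].max(0).round(3))
    u0,v0=(250,120) if n=="scene" else (290,125)
    cr=s["color"][v0:v0+75,u0:u0+100,::-1]; cv2.imwrite(f"pics/crop_{n}.png",cv2.resize(cr,None,fx=4,fy=4,interpolation=cv2.INTER_CUBIC))
a=[cv2.imread(f"pics/crop_{n}.png") for n in("scene","side")]; cv2.imwrite("pics/crops.png",np.vstack(a))
s=dict(np.load("pics/side0.npz"));C=cloud(s)
for p in [(230,300),(262,330),(330,190),(350,180),(300,290)]: print(p,C[p[1],p[0]].round(3))
E
```

```text
scene brass [array([0.468, 0.125]), np.float64(33.862), np.float64(-11.04), np.int64(639), np.float64(4.043)] [0.465 0.125 0.015]
scene red [array([ 0.476, -0.03 ]), np.float64(33.972), np.float64(-6.652), np.int64(463), np.float64(3.764)] [ 0.473 -0.031  0.015]
steel top 397 [ 0.465 -0.302  0.072] [ 0.422 -0.447  0.066] [ 0.5   -0.236  0.084]
knob 92 [ 0.475 -0.265  0.121] [ 0.464 -0.279  0.108] [ 0.49  -0.256  0.127]
side brass [array([0.464, 0.123]), np.float64(34.645), np.float64(-37.561), np.int64(974), np.float64(3.51)] [0.46  0.125 0.017]
side red [array([ 0.473, -0.032]), np.float64(34.613), np.float64(-8.38), np.int64(681), np.float64(3.312)] [ 0.469 -0.031  0.017]
steel top 543 [ 0.469 -0.275  0.074] [ 0.44  -0.443  0.066] [ 0.5   -0.238  0.085]
knob 138 [ 0.471 -0.265  0.123] [ 0.46  -0.282  0.105] [ 0.487 -0.255  0.129]
(230, 300) [0.468 0.074 0.001]
(262, 330) [ 0.396  0.085 -0.009]
(330, 190) [ 0.474 -0.256  0.016]
(350, 180) [ 0.466 -0.33   0.   ]
(300, 290) [ 0.396 -0.026 -0.02 ]
```

View pics/crops.png

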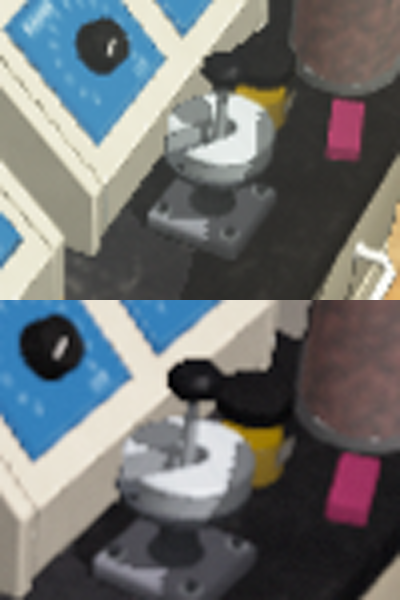

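```bash
python3 - <<'E'
from h import *
from bench import vision
s=vision.snapshot("wrist"); c=-s["R"].T@s["t"]; print("wrist cam",c.round(3),s["R"].round(2).tolist(),s["fx"])
# top-down (rectified) patches around the hanger at z=.074, 0.25 mm/px ; up = +x, left = +y
out=[]
for n in("scene","side"):
    s=dict(np.load(f"pics/{n}0.npz"));K=np.array([[s["fx"],0,s["cx"]],[0,s["fy"],s["cy"]],[0,0,1]])
    g=.08/400; X,Y=np.meshgrid(np.arange(400),np.arange(400))
    W=np.stack([.474+.04-Y*g,-.268+.04-X*g,np.full(X.shape,.074)],-1); p=(W@s["R"].T+s["t"])@K.T
    uv=(p[...,:2]/p[...,2:]).astype(np.float32)
    out.append(cv2.remap(s["color"][:,:,::-1],uv[...,0],uv[...,1],cv2.INTER_CUBIC))
cv2.imwrite("pics/rect.png",np.hstack(out))
E
```

```text
wrist cam [ 0.294 -0.469  0.382] [[0.42, -0.91, -0.0], [-0.88, -0.41, 0.24], [-0.22, -0.1, -0.97]] 330.976329692705
```

View pics/rect.png

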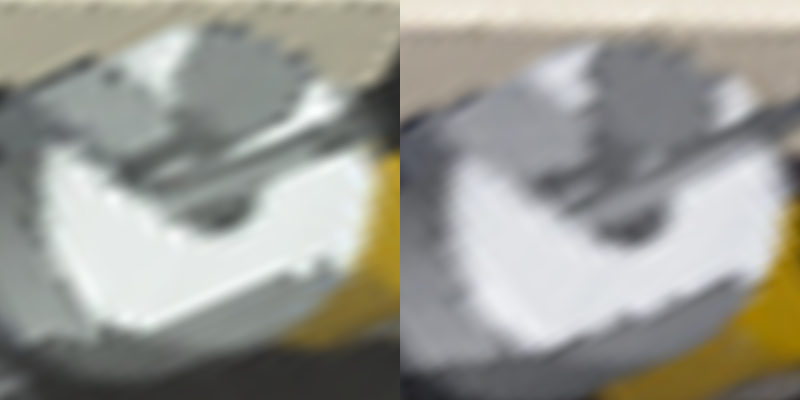

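```bash
python3 - <<'E'
from h import *
s=dict(np.load("pics/side0.npz")); C=cloud(s)
s2=dict(np.load("pics/scene0.npz"))
P=np.r_[C.reshape(-1,3),cloud(s2).reshape(-1,3)]
for y0,y1 in((-.45,-.36),(-.36,-.18),(-.18,.02),(.02,.1),(.1,.25)):
    for z0 in(.03,.08,.13,.18,.25,.32,.4):
        q=P[(P[:,1]>y0)&(P[:,1]<y1)&(abs(P[:,2]-z0)<.02)&(P[:,0]>.50)]
        if len(q)>5: print((y0,y1),z0,len(q),"xmin",np.percentile(q[:,0],3).round(3))
print("clutter above .03 with x<.52")
for y in np.arange(-.45,.5,.04):
    q=P[(abs(P[:,1]-y)<.02)&(P[:,2]>.025)&(P[:,0]<.515)&(P[:,0]>.33)]
    if len(q)>8: print(round(y,2),len(q),q.min(0).round(3),q.max(0).round(3))
out=[]
for n,s in(("scene",s2),("side",s)):
    K=np.array([[s["fx"],0,s["cx"]],[0,s["fy"],s["cy"]],[0,0,1]]); g=.08/400; X,Y=np.meshgrid(np.arange(400),np.arange(400))
    W=np.stack([.466+.04-Y*g,.124+.04-X*g,np.full(X.shape,.016)],-1); p=(W@s["R"].T+s["t"])@K.T
    uv=(p[...,:2]/p[...,2:]).astype(np.float32); out.append(cv2.remap(s["color"][:,:,::-1],uv[...,0],uv[...,1],cv2.INTER_CUBIC))
cv2.imwrite("pics/rectb.png",np.hstack(out))
E
```

```text
(-0.45, -0.36) 0.03 185 xmin 0.502
(-0.45, -0.36) 0.08 929 xmin 0.519
(-0.45, -0.36) 0.13 1352 xmin 0.544
(-0.45, -0.36) 0.18 497 xmin 0.587
(-0.45, -0.36) 0.25 938 xmin 0.563
(-0.45, -0.36) 0.32 757 xmin 0.586
(-0.36, -0.18) 0.03 825 xmin 0.502
(-0.36, -0.18) 0.08 3160 xmin 0.517
(-0.36, -0.18) 0.13 3630 xmin 0.549
(-0.36, -0.18) 0.18 1406 xmin 0.587
(-0.36, -0.18) 0.25 2130 xmin 0.585
(-0.36, -0.18) 0.32 2541 xmin 0.586
(-0.36, -0.18) 0.4 164 xmin 0.655
(-0.18, 0.02) 0.03 1093 xmin 0.504
(-0.18, 0.02) 0.08 3692 xmin 0.519
(-0.18, 0.02) 0.13 4801 xmin 0.548
(-0.18, 0.02) 0.18 1802 xmin 0.587
(-0.18, 0.02) 0.25 3081 xmin 0.564
(-0.18, 0.02) 0.32 3613 xmin 0.586
(-0.18, 0.02) 0.4 3220 xmin 0.613
(0.02, 0.1) 0.03 636 xmin 0.517
(0.02, 0.1) 0.08 2246 xmin 0.519
(0.02, 0.1) 0.13 3200 xmin 0.544
(0.02, 0.1) 0.18 968 xmin 0.587
(0.02, 0.1) 0.25 1711 xmin 0.585
(0.02, 0.1) 0.32 2136 xmin 0.586
(0.02, 0.1) 0.4 5129 xmin 0.615
(0.1, 0.25) 0.03 6164 xmin 0.505
(0.1, 0.25) 0.08 9270 xmin 0.521
(0.1, 0.25) 0.13 12397 xmin 0.589
(0.1, 0.25) 0.18 4547 xmin 0.591
(0.1, 0.25) 0.25 5195 xmin 0.589
(0.1, 0.25) 0.32 5777 xmin 0.589
clutter above .03 with x<.52
-0.45 1885 [ 0.416 -0.47   0.025] [ 0.501 -0.43   0.166]
-0.41 2149 [ 0.427 -0.43   0.025] [ 0.496 -0.39   0.167]
-0.37 459 [ 0.465 -0.39   0.025] [ 0.511 -0.351  0.056]
-0.29 519 [ 0.439 -0.305  0.027] [ 0.515 -0.27   0.128]
-0.25 1122 [ 0.439 -0.27   0.025] [ 0.508 -0.236  0.129]
0.19 575 [0.488 0.179 0.025] [0.515 0.21  0.055]
0.23 1075 [0.462 0.21  0.025] [0.515 0.25  0.088]
0.27 2587 [0.464 0.25  0.025] [0.515 0.283 0.089]
0.31 928 [0.496 0.296 0.025] [0.515 0.33  0.066]
0.35 702 [0.476 0.33  0.025] [0.515 0.37  0.065]
0.39 244 [0.472 0.37  0.025] [0.515 0.41  0.039]
```

View pics/rectb.png

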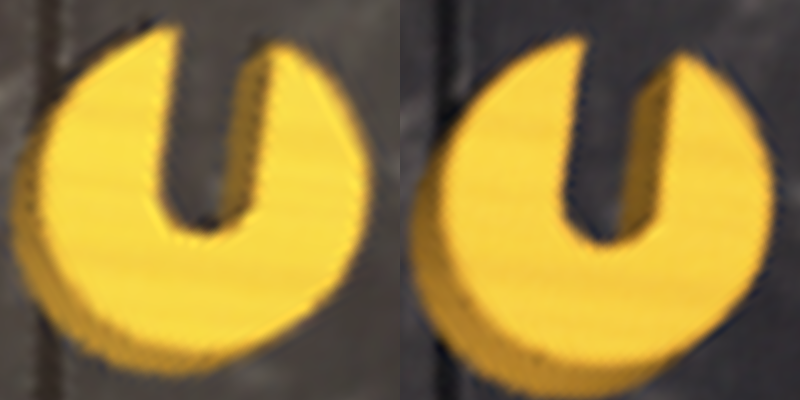

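In both rectified views the brass slot points about -8° (left edge from (160,185) to (178,30)), with its centre near (0.467, 0.123). The steel slot's left edge, from (200,235) to (60,145), puts it at about 57°, so brass should end up near -33°. The plan is to pick at yaw 0 and place at yaw -25°.

```bash
python3 -m crank '[[0,[0,0,-0.03],[0,0,8.3]],[0,[0,0,-0.03],[0,0,8.3]],[0,[0,0,-0.03],[0,0,8.3]],[0,[0.016,-0.047,0],[0,0,0]],[0,[0.016,-0.047,0],[0,0,0]],[0,[0.016,-0.047,0],[0,0,0]],[0,[0.016,-0.047,0],[0,0,0]],[0,[0.016,-0.047,0],[0,0,0]]]'
```

```text
time: 0.95
tool_pos: [0.3117, -0.2619, 0.2657]
ee_rot: [-3.141, -0.0, -0.001]
wrist_force: [1.1, -0.1, 0.3]
width: 0.0944
finger_force: 0.0
```

```bash
python3 - <<'E'
from h import *
from bench import vision
s=vision.snapshot("wrist"); np.savez("pics/w1.npz",**s); print((-s["R"].T@s["t"]).round(3))
K=np.array([[s["fx"],0,s["cx"]],[0,s["fy"],s["cy"]],[0,0,1]]); g=.08/500; X,Y=np.meshgrid(np.arange(500),np.arange(500))
W=np.stack([.474+.04-Y*g,-.268+.04-X*g,np.full(X.shape,.074)],-1); p=(W@s["R"].T+s["t"])@K.T
uv=(p[...,:2]/p[...,2:]).astype(np.float32)
print(uv[0,0],uv[-1,-1])
cv2.imwrite("pics/w1r.png",cv2.remap(s["color"][:,:,::-1],uv[...,0],uv[...,1],cv2.INTER_CUBIC))
C=cloud(s);k=(C[...,2]>.112)&(C[...,2]<.135)&(C[...,0]<.5)&(abs(C[...,1]+.268)<.03);print("knob",k.sum(),C[k].mean(0).round(4),C[k].min(0).round(3),C[k].max(0).round(3))
E
python3 -m crank '[[0,[0.016,-0.047,0],[0,0,0]],[0,[0.016,-0.047,0],[0,0,0]],[0,[0.016,-0.047,0],[0,0,0]],[0,[0.016,-0.047,0],[0,0,0]],[0,[0.016,-0.047,0],[0,0,0]],[0,[0.016,-0.047,0],[0,0,0]],[0,[0.016,-0.047,0],[0,0,0]],[0,[0.016,-0.047,0],[0,0,0]]]'
```

```text
[ 0.381 -0.261  0.473]
[244.17145    -3.3052206] [316.42355  76.00477]
knob 715 [ 0.4749 -0.2704  0.1226] [ 0.462 -0.284  0.114] [ 0.489 -0.257  0.127]
time: 1.8
tool_pos: [0.4398, 0.1142, 0.266]
ee_rot: [3.141, -0.0, 0.001]
wrist_force: [0.9, -1.1, -0.5]
width: 0.094
finger_force: 0.0
```

View pics/w1r.png

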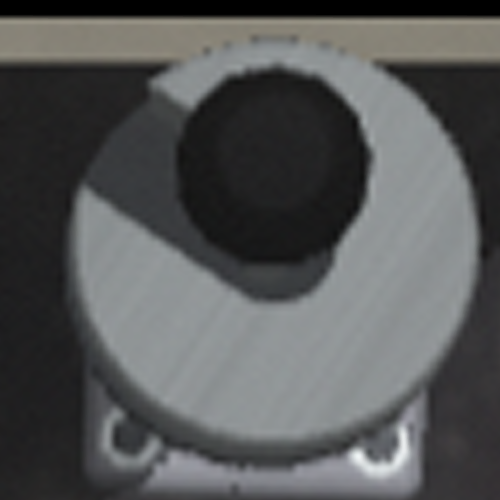

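From above, the steel slot's edge runs from (85,188) to (240,295), so it points about 55°. The disc centre, at pixel (275,241), is (0.475,-0.272), and the knob is at (0.475,-0.270). Next I measure the brass from close by.

```bash
python3 - <<'E'
from h import *
from bench import vision,robot
s=vision.snapshot("wrist"); np.savez("pics/w2.npz",**s)
hsv=cv2.cvtColor(s["color"],cv2.COLOR_RGB2HSV);H,S,V=[hsv[...,i].astype(int) for i in range(3)];C=cloud(s)
m=(S>120)&(V>60)&(H>17)&(H<33)&(C[...,2]>.012)&(C[...,2]<.022)
print([np.round(a,4) for a in disc(s,m,.016)],m.sum(),C[m].mean(0).round(4)); print(robot.get_obs()["tool_pos"])
K=np.array([[s["fx"],0,s["cx"]],[0,s["fy"],s["cy"]],[0,0,1]]); g=.16/500; X,Y=np.meshgrid(np.arange(500),np.arange(500))
W=np.stack([.467+.08-Y*g,.123+.08-X*g,np.full(X.shape,.016)],-1); p=(W@s["R"].T+s["t"])@K.T
uv=(p[...,:2]/p[...,2:]).astype(np.float32)
cv2.imwrite("pics/w2r.png",cv2.remap(s["color"][:,:,::-1],uv[...,0],uv[...,1],cv2.INTER_CUBIC))
E
```

```text
[array([0.4746, 0.0932]), np.float64(11.8265), np.float64(111.0301), np.int64(20), np.float64(1.4438)] 136 [0.4719 0.1203 0.0141]
[0.44079487 0.12110053 0.26466366]
```

View pics/w2r.png

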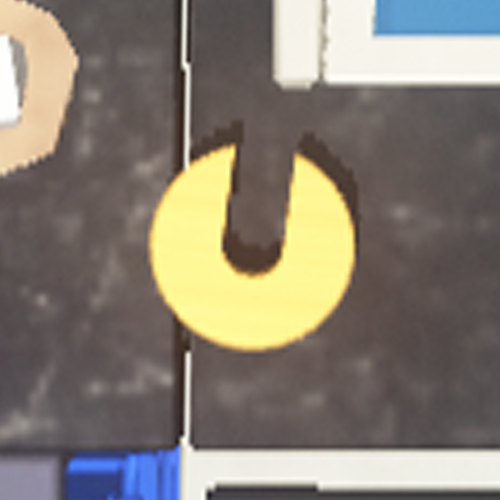

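Brass is centred at pixel (253,247), which is (0.468, 0.122), and its slot is at -8° with clear space around it. I'll descend over it.

```bash
python3 -m crank '[[0,[0.014,0,0.045],[0,0,0]],[0,[0.013,0,0.045],[0,0,0]],[0,[0,0,0.05],[0,0,0]],[0,[0,0,0.05],[0,0,0]],[0,[0,0,0],[0,0,0]],[0,[0,0,0],[0,0,0]]]'
```

```text
time: 2.45
tool_pos: [0.4662, 0.1118, 0.0761]
ee_rot: [3.141, 0.002, -0.0]
wrist_force: [0.1, 1.2, 0.8]
width: 0.0938
finger_force: 0.0
```

```bash
python3 -m crank '[[0,[0.001,-0.010,0.02],[0,0,0]],[0,[0,0,0.025],[0,0,0]],[0,[0,0,0.016],[0,0,0]],[0,[0,0,0.010],[0,0,0]],[0,[0,0,0],[0,0,0]],[0,[0,0,0],[0,0,0]]]'
```

```text
time: 3.05
tool_pos: [0.4699, 0.1224, 0.0077]
ee_rot: [-3.141, -0.005, 0.0]
wrist_force: [0.8, 0.1, -0.3]
width: 0.094
finger_force: 0.0
```

```bash
python3 -m crank '[[0,[-0.001,0,0.003],[0,0,0]],[0,[0,0,0],[0,0,0]],[1,[0,0,0],[0,0,0]],[1,[0,0,0],[0,0,0]],[1,[0,0,0],[0,0,0]],[1,[0,0,0],[0,0,0]],[1,[0,0,0],[0,0,0]],[1,[0,0,0],[0,0,0]]]'; python3 -c "
from bench import robot;o=robot.get_obs();print(o['tool_pos'],o['width'],o['finger_force'])"
```

```text
time: 3.85
tool_pos: [0.4665, 0.1222, 0.002]
ee_rot: [3.142, 0.0, 0.0]
wrist_force: [0.5, -0.1, -0.1]
width: 0.0496
finger_force: 0.0
[0.46653107 0.12220952 0.00203437] 0.049604458294038145 0.0
```

```bash
python3 - <<'E'
from bench import vision,robot
import cv2,numpy as np
a=vision.snapshot("wrist")["color"];b=vision.snapshot("side")["color"]
b=cv2.resize(b[220:360,120:300],(540,420),interpolation=cv2.INTER_CUBIC)
cv2.imwrite("pics/g1.png",cv2.resize(np.hstack([a,b])[:,:,::-1],(800,306)))
o=robot.get_obs();print(o['tool_pos'],o['width'],o['finger_force'],o["wrist_force"])
E
```

```text
[0.46653146 0.12220152 0.00204288] 0.041489810458260806 0.0 [ 0.29817611 -0.32755019 -0.3823625 ]
```

View pics/g1.png

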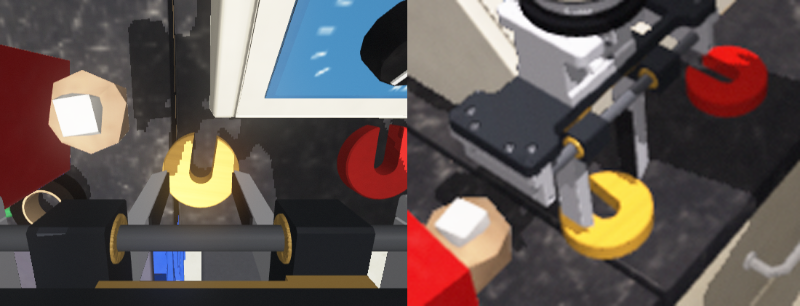

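```bash
python3 - <<'E'
from h import *
from bench import vision,robot
for n in("wrist","side","scene"):
    s=vision.snapshot(n); hsv=cv2.cvtColor(s["color"],cv2.COLOR_RGB2HSV);H,S,V=[hsv[...,i].astype(int) for i in range(3)]
    m=(S>120)&(V>60)&(H>17)&(H<33)
    print(n,[np.round(a,4) for a in disc(s,m,.016)])
    v,u=np.nonzero(m);print(u.min(),u.max(),v.min(),v.max())
    p=s["R"]@np.array([.467,.122,.016])+s["t"];print("disc proj",s["fx"]*p[0]/p[2]+s["cx"],s["fy"]*p[1]/p[2]+s["cy"])
    for dy in(.033,-.033):
        p=s["R"]@np.array([.467,.122+dy,.004])+s["t"];print("tip proj",s["fx"]*p[0]/p[2]+s["cx"],s["fy"]*p[1]/p[2]+s["cy"])
o=robot.get_obs();print(o['tool_pos'],o['width'],o['finger_force'],o["joint_positions"])
E
```

```text
wrist [array([0.3523, 0.1025]), np.float64(135.9343), np.float64(104.7476), np.int64(4628), np.float64(19.2295)]
110 498 182 395
disc proj 276.50227078911615 239.5144538883955
tip proj 225.8146715759015 233.29455585444634
tip proj 327.0506322481135 233.3092460231153
side [array([0.4629, 0.1263]), np.float64(38.4158), np.float64(-7.5258), np.int64(1074), np.float64(6.524)]
190 414 156 338
disc proj 210.65838642389838 314.139287388565
tip proj 196.9709180120722 333.32366107920893
tip proj 224.70742611465832 305.1813565995559
scene [array([0.4705, 0.1228]), np.float64(42.4652), np.float64(-17.4486), np.int64(609), np.float64(13.6755)]
195 559 0 419
disc proj 223.9893074013258 290.89307936987325
tip proj 215.37207925186215 307.3775740309996
tip proj 233.10383516138447 281.25251513713596
[0.46654538 0.12218838 0.00203861] 0.02919841853011313 0.0 [ 1.38570239e-01  4.14736657e-02  1.77479575e+00 -6.90840829e-05
  1.32535240e+00  1.70915855e+00]
```

```bash
python3 - <<'E'
from h import *
from bench import vision,robot
for n in("side","scene"):
    s=vision.snapshot(n);C=cloud(s).reshape(-1,3);col=s["color"].reshape(-1,3).astype(int)
    k=(abs(C[:,0]-.467)<.05)&(abs(C[:,1]-.122)<.07)&(C[:,2]<.09)
    sat=col.max(1)-col.min(1)
    for z in np.arange(.0,.09,.01):
        q=C[k&(sat<60)&(abs(C[:,2]-z)<.005)&(col.max(1)>75)]
        h,_=np.histogram(q[:,1],np.arange(.06,.19,.01)); print(n,round(z,3),len(q),h, q[:,0].min().round(3) if len(q) else'',q[:,0].max().round(3) if len(q) else'')
o=robot.get_obs();print(o['tool_pos'],o['width'],o['finger_force'])
E
```

```text
side 0.0 414 [ 13  11  18   4  15  25  22  21  15 121  76  37] 0.417 0.517
side 0.01 10 [0 0 0 0 0 0 0 0 0 0 0 0] 0.496 0.498
side 0.02 24 [0 0 1 2 0 0 1 7 0 0 0 0] 0.466 0.499
side 0.03 15 [0 0 0 0 3 0 0 1 0 0 0 0] 0.455 0.498
side 0.04 67 [ 1  0  0  6 14  0  0  3 28  0  0  3] 0.453 0.517
side 0.05 91 [ 2  0  0  3 16  0  0  5 56  0  0  0] 0.453 0.517
side 0.06 87 [ 0  0  0 12 22  0  0  3 49  1  0  0] 0.453 0.473
side 0.07 86 [ 0  0  0  5 15  0  0  1 65  0  0  0] 0.453 0.473
side 0.08 91 [ 0  0  0 10 21  0  0  5 55  0  0  0] 0.453 0.473
scene 0.0 576 [ 23   7  24  11  23  37  23  23  12 140 123  79] 0.417 0.514
scene 0.01 5 [0 0 0 0 1 1 0 1 0 0 0 0] 0.479 0.5
scene 0.02 4 [0 0 0 0 0 0 0 0 0 0 0 0] 0.499 0.5
scene 0.03 8 [0 0 0 0 1 2 0 1 0 0 0 0] 0.457 0.509
scene 0.04 32 [ 0  0  0  0  9  0  0  3 17  0  0  1] 0.457 0.515
scene 0.05 46 [ 0  0  0  2 10  0  0  2 30  0  0  0] 0.457 0.514
scene 0.06 36 [ 0  0  0  2 10  0  0  4 20  0  0  0] 0.457 0.471
scene 0.07 31 [ 0  0  0  1  8  0  0  2 20  0  0  0] 0.457 0.468
scene 0.08 27 [ 0  0  0  2  5  0  0  4 16  0  0  0] 0.457 0.465
[0.46654459 0.12219612 0.00206296] 0.021159071342468895 0.0
```

```bash
python3 - <<'E'
from h import *
from bench import vision,robot
s=vision.snapshot("side");C=cloud(s);w=robot.get_obs()["width"];print(w)
for fy in(.122+w/2+.004,):
  for z in np.arange(.07,-.012,-.004):
    p=s["R"]@np.array([.460,fy,z])+s["t"];u,v=int(round(s["fx"]*p[0]/p[2]+s["cx"])),int(round(s["fy"]*p[1]/p[2]+s["cy"]))
    print(round(z,3),(u,v),s["color"][v,u],C[v,u].round(3))
a=s["color"][270:350,170:270,::-1];cv2.imwrite("pics/g2.png",cv2.resize(a,None,fx=6,fy=6,interpolation=cv2.INTER_CUBIC))
E
```

```text
0.01740045196407613
0.07 (206, 299) [175 172 178] [0.455 0.139 0.079]
0.066 (206, 301) [176 173 179] [0.453 0.141 0.078]
0.062 (206, 303) [174 171 177] [0.455 0.14  0.071]
0.058 (207, 304) [176 173 179] [0.456 0.138 0.065]
0.054 (207, 306) [176 172 178] [0.454 0.139 0.064]
0.05 (207, 308) [176 173 178] [0.455 0.139 0.058]
0.046 (207, 310) [175 173 179] [0.454 0.141 0.056]
0.042 (207, 311) [176 173 178] [0.454 0.141 0.053]
0.038 (208, 313) [174 172 177] [0.454 0.139 0.047]
0.034 (208, 315) [174 172 178] [0.455 0.139 0.042]
0.03 (208, 316) [175 173 178] [0.454 0.14  0.041]
0.026 (208, 318) [124 121 127] [ 0.475  0.121 -0.001]
0.022 (208, 319) [117  93  57] [0.464 0.131 0.016]
0.018 (209, 321) [253 230  82] [0.46  0.134 0.018]
0.014 (209, 323) [253 230  79] [0.458 0.137 0.017]
0.01 (209, 324) [253 229  76] [0.456 0.138 0.018]
0.006 (209, 326) [253 228  78] [0.453 0.142 0.019]
0.002 (209, 327) [252 226  76] [0.453 0.142 0.016]
-0.002 (210, 329) [253 227  77] [0.45  0.144 0.016]
-0.006 (210, 330) [253 228  76] [0.448 0.145 0.016]
-0.01 (210, 332) [251 219  75] [0.445 0.148 0.018]
```

View pics/g2.png

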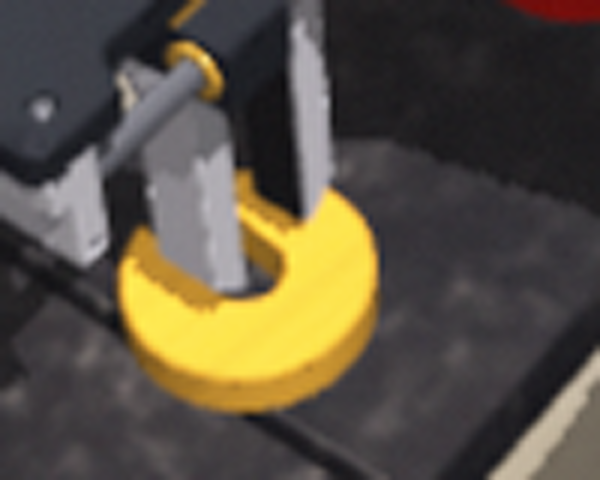

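The side view shows the fingers hanging clear above the disc, with the finger end at about (215,290) in the crop. Depth puts it at z≈0.038, while the reported TCP is 0.002, so I don't trust the reported z. I'll compare it with the wrist camera pose and open again.

```bash
cat >> h.py <<'E'
def tips(s,c,r=.07):
    """lowest points of the grey finger pixels near c (xy) and above the disc"""
    C=cloud(s); col=s["color"].astype(int); sat=col.max(2)-col.min(2)
    k=(np.hypot(C[...,0]-c[0],C[...,1]-c[1])<r)&(sat<25)&(col.max(2)>140)&(C[...,2]>.004)&(C[...,0]<.49)
    q=C[k]; out=[]
    for sgn in(1,-1):
        f=q[(q[:,1]-c[1])*sgn>0]
        if len(f)>5: out.append((np.percentile(f[:,2],[0,5]).round(3),np.percentile(f[:,:2],[5,95],axis=0).round(3).tolist()))
    return out
E
python3 -m crank '[[0,[0,0,0],[0,0,0]],[0,[0,0,0],[0,0,0]],[0,[0,0,0],[0,0,0]],[0,[0,0,0],[0,0,0]],[0,[0,0,0],[0,0,0]],[0,[0,0,0],[0,0,0]],[0,[0,0,0],[0,0,0]],[0,[0,0,0],[0,0,0]]]'
python3 - <<'E'
from h import *
from bench import vision,robot
o=robot.get_obs();print(o["tool_pos"],o["width"],o["time"])
for f in("w1","w2"): s=np.load(f"pics/{f}.npz");print(f,(-s["R"].T@s["t"]).round(4))
s=vision.snapshot("wrist");print("cam now",(-s["R"].T@s["t"]).round(4)); C=cloud(s)
k=(abs(C[...,0]-.467)<.02)&(abs(C[...,1]-.122)<.03)&(C[...,2]<.03); print("wrist cloud z brass",np.percentile(C[k][:,2],[10,50,90]).round(3))
for n in("side","scene"): print(n,tips(vision.snapshot(n),(.467,.122)))
E
```

```text
time: 5.05
tool_pos: [0.4665, 0.1222, 0.0021]
ee_rot: [3.142, -0.0, 0.0]
wrist_force: [-0.8, 1.0, -0.1]
width: 0.078
finger_force: 0.0
[0.46654211 0.12218466 0.00206295] 0.07804960341486894 5.05
w1 [ 0.381  -0.2614  0.4729]
w2 [0.5091 0.1148 0.4731]
cam now [0.5359 0.1228 0.2092]
wrist cloud z brass [-0.001  0.014  0.015]
side [(array([0.037, 0.058]), [[0.431, 0.135], [0.482, 0.175]]), (array([0.037, 0.041]), [[0.429, 0.065], [0.477, 0.119]])]
scene [(array([0.034, 0.059]), [[0.433, 0.138], [0.486, 0.171]]), (array([0.035, 0.038]), [[0.432, 0.074], [0.458, 0.12]])]
```

```bash
python3 - <<'E'
from h import *
from bench import vision,robot
for n in("side","scene"):
    s=vision.snapshot(n);C=cloud(s)
    for y0 in(.03,.05,.07,.09,.13,.15,.17,.19,.2,.21,.22):
        k=(abs(C[...,1]-y0)<.006)&(C[...,2]>.03)&(C[...,2]<.3)&(C[...,0]>.40)&(C[...,0]<.51)
        q=C[k]
        if len(q)>4: 
            z=np.sort(q[:,2]);g=np.histogram(z,np.arange(.03,.24,.015))[0];print(n,y0,g,q[:,0].min().round(3),q[:,0].max().round(3))
E
```

```text
side 0.03 [ 0  0  0  0  0  0  0  0  1 40  0  0  0] 0.431 0.492
side 0.05 [  0   0   0   0   0   0  13  44  49 206   0   0   0] 0.429 0.482
side 0.07 [ 21  37  38  40  45  45  28 100 139  65   0   0   0] 0.429 0.474
side 0.09 [ 0  0  0  0  0  0  0 40  8 59  0  0  0] 0.435 0.448
side 0.13 [ 0  0  0  0  0  0  0 47 10 59 63 13 60] 0.426 0.45
side 0.15 [  0   0   0   0   0   0   0  46   9  64  60   7 185] 0.429 0.498
side 0.17 [ 19  28  27  29  17   0   2  29  68 277   2   0   0] 0.429 0.487
side 0.19 [ 82  21   0   0   0   0   4  57  36 424   0   0   0] 0.429 0.509
side 0.2 [ 94  61   0   0   0   0  77 158  54 439   0   0   0] 0.429 0.51
side 0.21 [112  66   0   0   0   0   0   0 154 356   0   0   0] 0.429 0.51
side 0.22 [83 22  0  0  0  0  0  0  0  0  0  0  0] 0.493 0.51
scene 0.03 [ 0  0  0  0  0  0  0  0  0 12  0  0  0] 0.443 0.482
scene 0.05 [  0   0   0   0   0   0   6  19  23 122   0   0   0] 0.433 0.474
scene 0.07 [17 24 17 21 12 10 16 47 60 43  0  0  0] 0.433 0.476
scene 0.09 [ 0  0  0  0  0  0  0 30  4 31  0  0  0] 0.439 0.45
scene 0.13 [ 0  0  0  0  0  0  0 29  4 30  6  4 19] 0.429 0.448
scene 0.15 [  0   0   0   0   0   0   0  32   7  39  13   6 113] 0.433 0.502
scene 0.17 [  8   6   5   0   0   0   2  23  30 202  10   5  11] 0.433 0.493
scene 0.19 [ 48   5   0   0   0   0   2  27  17 291   0   0   0] 0.433 0.51
scene 0.2 [ 61  18   0   0   0   0  58  54  22 309   0   0   0] 0.432 0.51
scene 0.21 [ 72  17   0   0   0   0   2   3  95 240   0   0   0] 0.432 0.509
scene 0.22 [56  5  0  0  0  0  0  0  0  0  0  0  0] 0.495 0.51
```

The body underside is at about 0.13 and the finger ends at 0.036, so the whole hand sits about 33 mm above the reported TCP. The reported x and y agree. I'll descend by that amount and check the force.

```bash
python3 -m crank '[[0,[0,0,0],[0,0,0]],[0,[0,0,0],[0,0,0]],[0,[0,0,0.01],[0,0,0]],[0,[0,0,0.01],[0,0,0]],[0,[0,0,0.008],[0,0,0]],[0,[0,0,0],[0,0,0]],[0,[0,0,0],[0,0,0]]]'
python3 - <<'E'
from h import *
from bench import vision,robot
for n in("side","scene"): print(n,tips(vision.snapshot(n),(.467,.122)))
o=robot.get_obs();print(o["tool_pos"],o["width"],o["wrist_force"])
E
```

```text
time: 6.0
tool_pos: [0.4661, 0.1221, -0.0266]
ee_rot: [3.141, 0.001, 0.0]
wrist_force: [1.3, 0.3, 0.9]
width: 0.0939
finger_force: 0.0
side [(array([0.007, 0.029]), [[0.431, 0.135], [0.481, 0.181]]), (array([0.006, 0.011]), [[0.428, 0.065], [0.474, 0.119]])]
scene [(array([0.005, 0.032]), [[0.433, 0.135], [0.485, 0.176]]), (array([0.007, 0.011]), [[0.432, 0.068], [0.458, 0.118]])]
[ 0.46686244  0.12219422 -0.02572003] 0.09427966457966605 [ 0.34400176  0.18742607 -0.64048403]
```

```bash
python3 -m crank '[[1,[0,0,0],[0,0,0]],[1,[0,0,0],[0,0,0]],[1,[0,0,0],[0,0,0]],[1,[0,0,0],[0,0,0]],[1,[0,0,0],[0,0,0]],[1,[0,0,0],[0,0,0]],[1,[0,0,0],[0,0,0]],[1,[0,0,0],[0,0,0]]]'
```

```text
time: 6.9
tool_pos: [0.4667, 0.1221, -0.0258]
ee_rot: [3.141, -0.0, 0.0]
wrist_force: [-0.2, -0.8, 1.8]
width: 0.065
finger_force: 30.0
```

```bash
python3 -m crank '[[1,[0,0,-0.015],[0,0,0]],[1,[0,0,-0.03],[0,0,0]],[1,[0,0,-0.04],[0,0,0]],[1,[0,0,-0.04],[0,0,0]],[1,[0,0,-0.03],[0,0,0]],[1,[-0.01,0,-0.015],[0,0,0]],[1,[-0.02,0,0],[0,0,0]],[1,[-0.02,0,0],[0,0,0]]]'
python3 -m crank '[[1,[0,0.02,0],[0,0,0]],[1,[0,0.044,0],[0,0,0]],[1,[0,0.048,0],[0,0,0]],[1,[0,0.048,0],[0,0,0]],[1,[0,0.048,0],[0,0,0]],[1,[0,0.048,0],[0,0,0]],[1,[0,0.048,0],[0,0,0]],[1,[0,0.03,0],[0,0,0]]]'
python3 -m crank '[[1,[0,0.018,0],[0,0,0]],[1,[0,0,0],[0,0,6.75]],[1,[0,0,0],[0,0,6.75]],[1,[0,0,0],[0,0,6.75]],[1,[0,0,0],[0,0,6.75]],[1,[0,0,0],[0,0,0]],[1,[0,0,0],[0,0,0]]]'
```

```text
time: 7.7
tool_pos: [0.4156, 0.1222, 0.1434]
ee_rot: [-3.142, 0.002, 0.0]
wrist_force: [0.2, 0.1, -4.5]
width: 0.0647
finger_force: 30.0
time: 8.5
tool_pos: [0.4153, -0.2145, 0.1425]
ee_rot: [-3.141, 0.002, -0.003]
wrist_force: [-0.0, 0.9, -4.0]
width: 0.0646
finger_force: 30.0
time: 9.2
tool_pos: [0.4161, -0.2293, 0.143]
ee_rot: [-3.141, 0.002, -0.469]
wrist_force: [-0.2, 0.3, -4.9]
width: 0.0651
finger_force: 30.0
```

```bash
cat > meas.py <<'E'
from h import *
from bench import vision,robot
from scipy.optimize import least_squares
def yel(s):
    hsv=cv2.cvtColor(s["color"],cv2.COLOR_RGB2HSV).astype(int);H,S,V=hsv[...,0],hsv[...,1],hsv[...,2]
    return (S>90)&(V>60)&(H>17)&(H<33)
def run(c0,zlo,zhi,r0=.06):
    o=robot.get_obs();print("tcp",o["tool_pos"].round(4) if hasattr(o["tool_pos"],"round") else o["tool_pos"],"yaw",np.degrees(o["ee_rot"][2]).round(1),"t",o["time"])
    for n in("wrist","side","scene"):
        s=vision.snapshot(n);C=cloud(s);m=yel(s)&(np.hypot(C[...,0]-c0[0],C[...,1]-c0[1])<r0)&(C[...,2]>zlo)&(C[...,2]<zhi)
        if m.sum()<50: print(n,"few",m.sum());continue
        zt=np.percentile(C[m][:,2],75 if n!="wrist" else 50)
        top=m&(abs(C[...,2]-zt)<.004); v,u=np.nonzero(top); P=ray(s,np.c_[u,v],zt)[:,:2]
        h=cv2.convexHull((P*1e4).astype(np.float32))[:,0]/1e4
        f=least_squares(lambda q:np.hypot(h[:,0]-q[0],h[:,1]-q[1])-.033,P.mean(0),loss="soft_l1",f_scale=.0005)
        c=f.x
        a=np.radians(np.arange(0,360,2)); ang=[]
        for r in(.016,.02,.024,.028):
            W=np.c_[c[0]+r*np.cos(a),c[1]+r*np.sin(a),np.full(len(a),zt)];p=W@s["R"].T+s["t"]
            uu=np.round(s["fx"]*p[:,0]/p[:,2]+s["cx"]).astype(int);vv=np.round(s["fy"]*p[:,1]/p[:,2]+s["cy"]).astype(int)
            ok=(uu>=0)&(uu<560)&(vv>=0)&(vv<420); M=np.ones(len(a),bool); M[ok]=top[vv[ok],uu[ok]]
            e=np.flatnonzero(~M)*2; seg=np.split(e,np.flatnonzero(np.diff(e)>4)+1); ang.append([(int(x[0]),int(x[-1])) for x in seg if len(x)>2])
        print(n,"ztop",zt.round(4),"n",m.sum(),"ctr",c.round(4),"gaps(deg) r16..28",ang)
E
python3 - <<'E'
from meas import *
run((.416,-.229),.15,.22)
p=cloud(vision.snapshot("side"))
print("tips",tips(vision.snapshot("side"),(.416,-.229)))
E
```

```text
tcp [ 0.4161 -0.2293  0.143 ] yaw -26.8 t 9.2
wrist ztop 0.1832 n 6807 ctr [ 0.4182 -0.2304] gaps(deg) r16..28 [[(180, 264), (292, 358)], [(178, 258), (280, 290), (298, 354)], [(142, 258), (274, 280), (304, 350)], [(140, 250), (268, 274), (306, 346)]]
side ztop 0.1862 n 631 ctr [ 0.4134 -0.2258] gaps(deg) r16..28 [[(284, 358)], [(6, 38), (298, 358)], [(0, 62), (306, 358)], [(0, 72), (304, 358)]]
scene ztop 0.1841 n 459 ctr [ 0.4178 -0.2268] gaps(deg) r16..28 [[(0, 4), (252, 260), (294, 358)], [(0, 54), (300, 358)], [(0, 68), (308, 358)], [(0, 76), (312, 358)]]
tips [(array([0.19 , 0.321]), [[0.381, -0.217], [0.432, -0.182]]), (array([0.012, 0.013]), [[0.386, -0.285], [0.46, -0.243]])]
```

The disc is held with its underside at reported z + 0.0255, its slot at -34° and its centre at about (0.418,-0.230). I'll descend to slide height, keeping 70 mm off the stem.

```bash
python3 -m crank '[[1,[0,0,0.025],[0,0,0]],[1,[0,0,0.03],[0,0,0]],[1,[0,0,0.02],[0,0,0]],[1,[0,0,0.01],[0,0,0]],[1,[0,0,0],[0,0,0]],[1,[0,0,0],[0,0,0]]]'
python3 - <<'E'
from meas import *
run((.416,-.229),.07,.115)
E
```

```text
time: 10.05
tool_pos: [0.4173, -0.2303, 0.0601]
ee_rot: [3.141, -0.002, -0.471]
wrist_force: [-0.0, -0.7, -4.3]
width: 0.0646
finger_force: 30.0
tcp [ 0.4173 -0.2303  0.0601] yaw -27.0 t 10.05
wrist ztop 0.1003 n 6670 ctr [ 0.4193 -0.2313] gaps(deg) r16..28 [[(160, 260), (290, 358)], [(166, 170), (182, 248), (298, 354)], [(128, 186), (192, 236), (242, 252), (304, 348)], [(140, 194), (202, 248), (306, 346)]]
side ztop 0.1036 n 587 ctr [ 0.416 -0.229] gaps(deg) r16..28 [[(0, 10), (290, 358)], [(0, 44), (302, 358)], [(0, 64), (302, 358)], [(0, 70), (304, 358)]]
scene ztop 0.1017 n 413 ctr [ 0.4187 -0.2286] gaps(deg) r16..28 [[(0, 6), (292, 358)], [(0, 50), (116, 120), (306, 358)], [(0, 64), (310, 358)], [(0, 74), (246, 250), (312, 358)]]
```

```bash
python3 -m crank '[[1,[0.008,0.001,0.002],[0,0,0]],[1,[0.012,0.002,0],[0,0,0]],[1,[0.01,0.0015,0],[0,0,0]],[1,[0.01,0.0015,0],[0,0,0]],[1,[0,0,0],[0,0,0]],[1,[0,0,0],[0,0,0]]]'
python3 -m crank '[[1,[0.01,0.0015,0],[0,0,0]],[1,[0.01,0.0015,0],[0,0,0]],[1,[0.008,0.001,0],[0,0,0]],[1,[0,0,0],[0,0,0]],[1,[0,0,0],[0,0,0]]]'
python3 - <<'E'
from meas import *
run((.475,-.27),.08,.108)
E
```

```text
time: 10.8
tool_pos: [0.4496, -0.2534, 0.0568]
ee_rot: [-3.141, 0.001, -0.471]
wrist_force: [0.1, 0.4, -3.9]
width: 0.0646
finger_force: 30.0
time: 11.3
tool_pos: [0.4727, -0.2696, 0.0569]
ee_rot: [-3.141, 0.001, -0.471]
wrist_force: [-0.0, 0.7, -4.5]
width: 0.0649
finger_force: 30.0
tcp [ 0.4727 -0.2696  0.0569] yaw -27.0 t 11.3
wrist ztop 0.097 n 5264 ctr [ 0.4748 -0.2706] gaps(deg) r16..28 [[(72, 262), (290, 358)], [(100, 256), (298, 354)], [(136, 162), (168, 186), (194, 252), (302, 348)], [(136, 194), (202, 248), (306, 346)]]
side ztop 0.0998 n 471 ctr [ 0.4689 -0.2668] gaps(deg) r16..28 [[(246, 254), (288, 358)], [(276, 354)], [(0, 54), (152, 156), (276, 358)], [(0, 68), (276, 358)]]
scene ztop 0.0978 n 322 ctr [ 0.4719 -0.2672] gaps(deg) r16..28 [[(272, 358)], [(16, 34), (268, 354)], [(0, 58), (268, 358)], [(0, 66), (272, 358)]]
```

The disc is centred on the stem. I'll lower it gently now.

```bash
python3 -m crank '[[1,[0,0,0.003],[0,0,0]],[1,[0,0,0.002],[0,0,0]],[1,[0,0,0.002],[0,0,0]],[1,[0,0,0],[0,0,0]],[1,[0,0,0],[0,0,0]]]'
```

```text
time: 11.95
tool_pos: [0.4726, -0.2695, 0.05]
ee_rot: [3.142, 0.0, -0.471]
wrist_force: [0.2, -0.8, -4.0]
width: 0.0648
finger_force: 30.0
```

```bash
python3 -m crank '[[1,[0,0,0.001],[0,0,0]],[1,[0,0,0],[0,0,0]],[0.2,[0,0,0],[0,0,0]],[0.2,[0,0,0],[0,0,0]],[0,[0,0,0],[0,0,0]],[0,[0,0,0],[0,0,0]],[0,[0,0,0],[0,0,0]],[0,[0,0,0],[0,0,0]]]'
python3 - <<'E'
from meas import *
run((.475,-.27),.08,.108)
E
```

```text
time: 12.75
tool_pos: [0.4727, -0.2697, 0.0492]
ee_rot: [3.141, -0.0, -0.471]
wrist_force: [-0.1, -0.2, 0.7]
width: 0.0939
finger_force: 0.0
tcp [ 0.4727 -0.2697  0.0492] yaw -27.0 t 12.75
wrist ztop 0.0884 n 4752 ctr [ 0.4749 -0.2705] gaps(deg) r16..28 [[(82, 262), (290, 358)], [(92, 256), (292, 354)], [(110, 252), (302, 348)], [(126, 194), (200, 250), (306, 344)]]
side ztop 0.0913 n 520 ctr [ 0.4686 -0.2669] gaps(deg) r16..28 [[(294, 358)], [(296, 358)], [(138, 142), (296, 354)], [(296, 350)]]
scene ztop 0.0894 n 344 ctr [ 0.4733 -0.2659] gaps(deg) r16..28 [[(290, 356)], [(6, 14), (290, 350)], [(286, 346)], [(276, 344)]]
```

Released and lying home, with its top at about 0.09. I'll go straight up, then back.

```bash
python3 -m crank '[[0,[0,0,-0.01],[0,0,0]],[0,[0,0,-0.03],[0,0,0]],[0,[0,0,-0.04],[0,0,0]],[0,[0,0,-0.04],[0,0,0]],[0,[0,0,-0.03],[0,0,0]],[0,[-0.04,0,0],[0,0,0]],[0,[-0.04,0,0],[0,0,0]],[0,[-0.01,0,0],[0,0,0]]]'
python3 -m crank '[[0,[0,0,0],[0,0,0]],[0,[0,0,0],[0,0,0]]]'
python3 - <<'E'
from meas import *
run((.475,-.27),.08,.108)
s=vision.snapshot("wrist");K=np.array([[s["fx"],0,s["cx"]],[0,s["fy"],s["cy"]],[0,0,1]]); g=.08/400; X,Y=np.meshgrid(np.arange(400),np.arange(400))
W=np.stack([.475+.04-Y*g,-.27+.04-X*g,np.full(X.shape,.09)],-1); p=(W@s["R"].T+s["t"])@K.T
uv=(p[...,:2]/p[...,2:]).astype(np.float32);a=cv2.remap(s["color"],uv[...,0],uv[...,1],cv2.INTER_CUBIC)
b=cv2.resize(vision.snapshot("side")["color"][125:225,285:385],(400,400),interpolation=cv2.INTER_CUBIC)
cv2.imwrite("pics/end.png",np.hstack([a,b])[:,:,::-1])
E
```

```text
time: 13.7
tool_pos: [0.3905, -0.2275, 0.2005]
ee_rot: [3.141, -0.001, -0.471]
wrist_force: [-0.9, 0.4, 0.0]
width: 0.0939
finger_force: 0.0
time: 13.9
tool_pos: [0.3932, -0.2292, 0.1996]
ee_rot: [3.141, -0.002, -0.471]
wrist_force: [-0.3, -0.6, -0.1]
width: 0.0943
finger_force: 0.0
tcp [ 0.3932 -0.2292  0.1996] yaw -27.0 t 13.9
wrist ztop 0.0884 n 2905 ctr [ 0.4743 -0.2703] gaps(deg) r16..28 [[(0, 48), (268, 358)], [(298, 354)], [(302, 350)], [(306, 344)]]
side ztop 0.0913 n 515 ctr [ 0.469 -0.267] gaps(deg) r16..28 [[(0, 4), (292, 358)], [(294, 358)], [(296, 352)], [(296, 348)]]
scene ztop 0.0891 n 359 ctr [ 0.4735 -0.2659] gaps(deg) r16..28 [[(288, 356)], [(290, 350)], [(286, 346)], [(276, 344)]]
```

View pics/end.png

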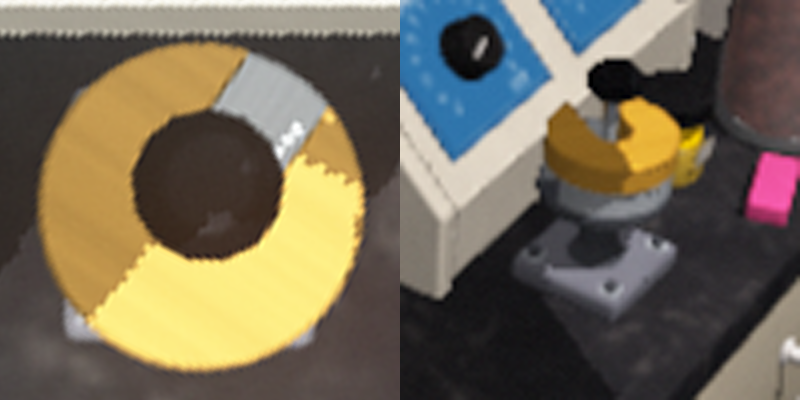

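The brass disc lies flat on the steel one, centred at (0.474,-0.270). Its slot points to -35° (gap at (270,90)), with solid steel visible beneath it, so the slots are crosswise. The gripper is clear, and I'm handing the job in.

```bash
python3 -c "
from bench import robot;print(robot.close_job())"
```

```text
the job is handed in; nothing more can be done
None
```

The brass disc hangs flat on the steel disc, centred on the stem to about 1 mm, with the slots crossed at about 90°; the red disc was not touched, the gripper is open and clear, and the job was handed in at about 14 s (no verdict was shown).

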